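# Fetch a requested volume from behind a carton and a tin and leave a marker block

## Task

The bound volume at the back of the grey shelf section has been requested. First stand the carton and the round tin that are in its way on the black rubber mat, then lift the volume out and stand it in the wooden tray, and stand the wooden marker block on the shelf section, squarely in the place the volume came from. Finally put the carton and the tin back, each standing just where and how it stood at the start; keep the volume and the block upright all the way, and leave the stamp and the loupe where they are.

Things in the scene. Friction and masses are not known exactly. Their poses are not given: they have to be found in the camera images.
- volume: Bound volume, blue cloth boards, shelved spine up behind the carton and the tin: 42 thick (its x) x 165 long (its y) x 100 high (z), 0.4 kg. Origin: centre of its underside, z up. At the start it stands on the bay's floor. Grip it across its 42 mm thickness; the carton and the tin leave no room for a finger at its front.
- carton: Tall plain brown cardboard carton, 60 (its x) x 50 (its y) x 115 high, about 0.18 kg. Origin: centre of its underside, z up. At the start it stands on the bay's floor beside the tin, in front of the volume; about 29 mm are free between the two, so grip it across its 50 mm width and open the gripper to 60 to 70 mm only, there.
- tin: Round upright metal film tin, diameter 54, 110 high, about 0.2 kg. Origin: centre of its underside, z up. At the start it stands on the bay's floor beside the carton, in front of the volume (which of the two is left and which right varies).
- block: Wooden marker block (shelf dummy) that takes the place of a volume taken out: 30 thick (its x) x 120 long (its y) x 92 high, about 0.22 kg. Origin: centre of its underside, z up. It starts standing on the table in front of the bay. Either way round will do.
- bay: Grey steel shelf section fixed on the table, open to the robot (its -x side). Its 4 mm thick floor reaches from x = -85 to +105 and y = -103 to +103; lips 22 high and 3 thick stand at the back (+x) and both sides (y). Origin: on the table, 10 mm in front of the floor's centre. The volume's place is centred at x = +50, y = 0 of this frame, its length along y; the carton and the tin stand at about x = -6, y = +41 and -41. Things in it stand at 4 mm above its origin.
- mat: Black rubber mat fixed on the table, the side area: 230 (its x) x 130 (its y) x 3 thick, room for the carton and the tin. Origin: centre of its underside.
- tray: Long low wooden tray fixed on the table, for requested volumes: outside 196 (its x) x 76 (its y) x 14 high, walls and floor 3, inside 190 x 70, so that the volume stands in it with its length along the tray's x, either way round. Origin: centre of its underside; floor 3 mm above it.
- stamp: Small hand stamp standing on the table, round, 32 across and 60 high, rubber foot and dark wooden grip. Loose bystander, not to be disturbed. Origin: centre of its underside.
- loupe: Black and steel standing loupe, round, 48 across and 35 high. Loose bystander, not to be disturbed. Origin: centre of its underside.
Not all that is in view belongs to the job. There is more than one size of the block; the one meant has the size given above. Several things look just like the carton: the one meant starts farthest from the robot's base.

How it is judged (in metres and radians):
On the way, in this order (a step that is already met when the one before it is completed fails the run):
1. the carton and the tin both stand on the mat, and the volume is still in its place (x of carton in the frame of mat between -0.115 and 0.115 m and y of carton in the frame of mat between -0.065 and 0.065 m and z of each of carton, tin in the frame of mat below 0.007 m and angle between each of carton, tin's own z axis and vertical below 0.12 rad and x of tin in the frame of mat between -0.115 and 0.115 m and y of tin in the frame of mat between -0.065 and 0.065 m and distance of volume from where it was at the start of the episode below 0.025 m), for 0.2 s.
2. the volume stands in the tray while the carton and the tin are on the mat (x of volume in the frame of tray between -0.015 and 0.015 m and y of volume in the frame of tray between -0.015 and 0.015 m and z of volume in the frame of tray below 0.007 m and angle between volume's own z axis and vertical below 0.1 rad and x of carton in the frame of mat between -0.115 and 0.115 m and y of carton in the frame of mat between -0.065 and 0.065 m and z of each of carton, tin in the frame of mat below 0.007 m and angle between each of carton, tin's own z axis and vertical below 0.12 rad and x of tin in the frame of mat between -0.115 and 0.115 m and y of tin in the frame of mat between -0.065 and 0.065 m), for 0.2 s.
3. the block stands in the volume's place while the carton and the tin are on the mat (x of block in the frame of bay between 0.035 and 0.065 m and y of block in the frame of bay between -0.015 and 0.015 m and z of block in the frame of bay below 0.008 m and angle between block's own z axis and vertical below 0.1 rad and angle between the y axis of block and the y axis of bay, either way round below 0.2 rad and x of carton in the frame of mat between -0.115 and 0.115 m and y of carton in the frame of mat between -0.065 and 0.065 m and z of each of carton, tin in the frame of mat below 0.007 m and angle between each of carton, tin's own z axis and vertical below 0.12 rad and x of tin in the frame of mat between -0.115 and 0.115 m and y of tin in the frame of mat between -0.065 and 0.065 m), for 0.2 s.
At the end, for the whole second after the job is handed in: Volume upright in the tray and block upright in the volume's place, each within 15 mm each way (block square within 0.2 rad); carton and tin upright within 15 mm of where each started, carton square to the section within 0.26 rad; all at rest (x of volume in the frame of tray between -0.015 and 0.015 m and y of volume in the frame of tray between -0.015 and 0.015 m and z of volume in the frame of tray below 0.007 m and angle between each of volume, block, carton, tin's own z axis and vertical below 0.1 rad and x of block in the frame of bay between 0.035 and 0.065 m and y of block in the frame of bay between -0.015 and 0.015 m and z of block in the frame of bay below 0.008 m and angle between the y axis of block and the y axis of bay, either way round below 0.2 rad and distance of each of carton, tin from where it was at the start of the episode below 0.015 m and angle between the y axis of carton and the y axis of bay, either way round below 0.26 rad and linear speed of each of volume, block, carton, tin below 0.02 m/s); the robot touches nothing.
It fails at once if the volume is tipped over (more than 0.6 rad) (angle between volume's own z axis and vertical above 0.6 rad).
It fails at once if the block is tipped over (more than 0.6 rad) (angle between block's own z axis and vertical above 0.6 rad).
It fails at once if the stamp is moved by more than 30 mm (distance of stamp from where it was at the start of the episode above 0.03 m).
It fails at once if the loupe is moved by more than 30 mm (distance of loupe from where it was at the start of the episode above 0.03 m).
It also fails if it takes over 128 s, if anything falls off the work surface, if the arm or the gripper's body presses on something with over 40 N, if the wrist force passes 120 N, or if a joint passes its speed limit or range.

## Robot

A 6-joint arm with a two-finger parallel gripper is mounted at the origin on the work surface. World frame = base frame: x ahead of the robot, y to its left, z up, the work surface at z = 0. Lengths are in mm, angles in rad, forces in N, time in s.
With the tool pointing down it reaches from about 325 to 900 mm from the base axis. Payload 3.5 kg.
Tool frame: the origin (TCP) lies midway between the tips of the shut fingers; the grasp point (between the pads) lies 19 mm behind it; z points along the fingers, y is the line along which they close (so a half turn about z gives the same grasp; the last joint's range is limited). The gripper opens to 85 mm and grips with 20 to 120 N. Pads are 22 mm wide; open, the fingers measure 114 mm over their backs; the gripper's body (76 mm by 85 mm) begins 54 mm behind the grasp point. The pads swing forward as they close: fully open they stand 13 mm farther back than shut.
Start: joints at [1.206, 0.276, -0.026, 1.268, 0, 1.467], TCP at [161.769, 603.699, 231.313] pointing down, gripper open.
Joint ranges: [-3.12, 3.12], [-0.85, 1.88], [-1.08, 1.24], [-1.95, 2.15], [-1.57, 1.53], [-3.14, 3.14]. Speed limits (rad/s): [2.57, 2.57, 3.14, 3.14, 3.14, 3.14].

## Interface

Orientations are given as a unit quaternion [x, y, z, w].
In Python, from rig import robot gives the robot as it stands.
- The arm moves only by the tool play_rows, never from a script. Its argument "commands" is a list that holds one entry, the list of rows, each a list of 5 numbers: the opening, from 0 (shut) to 1 (fully open), then the shift along the tool's x, y, z each as a share of 0.04 m, from -1 to 1, then the turn about the tool's z as a share of pi/2 rad, from -1 to 1. In form: [[[jaw, x, y, z, roll], ...]]. A call has 1 to 12 rows; each row shifts and turns the commanded pose from where the row before left it, along the tool's axes as they then stand; what a row does not reach is not made up. A row lasts 1/12 s, in which the tool goes at most 41.7 mm and 7.16 degrees, less where a joint would pass 70% of its speed; a pose out of reach is approached as far as the arm can. A call with a number of a shift or a turn outside -1 to 1 is refused whole. A call with a gripper value outside its range is refused whole. The fingers move at their own pace and stop on an object; the grip force is fixed at half the most. Time passes only in rows, so rows that do not move let the fingers close. It gives the time, the measured TCP pose, the force, the opening and the grip force at its end, in the units of the state.
- robot.read_state(): the state, without advancing time (a new reading comes with each control period).
- robot.snapshot(name): name is "scene" or "side" or "wrist"; returns a dict with "frame" (384x512x3 uint8, red, green, blue), "depth" (384x512 float32, mm along the optical axis (not along the pixel's ray), 0 where there is no reading), "fov_y" (degrees; the focal length in pixels is half the picture's height over the tangent of half this angle, whatever the lens; pixels are square), "cx", "cy" (the principal point, pixels), "cam_to_world" (4x4, takes a point from camera to world coordinates); the wrist camera has in their place "tool_from_camera" (4x4, takes a point from camera to tool coordinates, whose origin is the TCP and whose axes are the flange's). Camera axes: x right, y down, z forward; pixel columns grow to the right and rows downward; lengths in mm; the calibration is good to about 2 mm. A picture is of the moment at which its call begins: read the wrist's pose just before it.
- robot.hand_in(): hands the job in; it is judged then, once.
Trained networks look in a picture, given as the dict that the camera call returned (one of the last four; its "shot" number tells which), for a name from the list of things; names that differ only in an ending like _2 or _b are one class to them, and where a whole thing is asked for, a point or a joint stands for the part that bears it (a point fixed in the world has none). Each returns a list of dicts, best first, with "confidence" (0 to 1); they miss things now and then, are a little off and sometimes report something else, mostly with a low value. They report only what shows in the picture. A call takes as long as a camera call. They do not tell look-alikes from the thing itself.
- robot.search_frame(picture, target): "location" ([x, y, z] in mm, in world coordinates, good to about 4 mm: the middle of the surface that is visible of it).
- robot.masks_of(picture, target): "mask" (384x512 bool, what is visible of it).
The state is a dict: "clock": time; "q": joint angles; "joint_velocities": joint speeds; "joint_efforts": joint torques, N m; "position": TCP position; "orientation": TCP orientation; "force": force on the tool from outside, world axes, zero at the start; "torque": the same for the moment, N m; "opening": finger opening in mm; "gripper_force": force on a finger pad.
Only numpy, scipy, OpenCV 4.12 (cv2) and the standard library are available. Lean on these libraries where they do the work, as an engineer would, in place of code of your own. Each camera call takes 0.05 s, during which the arm holds its last target. There are 200 camera calls.

## Working session

There is one attempt and no reset: what is moved stays moved. The work goes in short steps, Python scripts to look and compute and a tool call to move; the robot and the scene stay as the last step left them, time stands still between calls to the robot, and variables do not carry over. Pictures are saved under pics/ and viewed, at most 14 in all, crops included, and the job is handed in when it is done.

Besides the shell and the picture viewer there is one more tool, called as name(argument=value, ...), one argument or row to a line, values as JSON. play_rows: Moves the arm, as the interface text tells. Shift numbers are shares of 0.04 m and turn numbers shares of pi/2 rad, none past 1 either way. Its arguments: {"type":"object","properties":{"commands":{"type":"array"}},"required":["commands"]}

```bash
mkdir -p pics; ls; cat > h.py <<'E'
import numpy as np, cv2
from rig import robot
def cloud(s):
    d=s["depth"]; h,w=d.shape; f=h/2/np.tan(np.radians(s["fov_y"])/2)
    v,u=np.mgrid[:h,:w]
    P=np.stack([(u-s["cx"])/f*d,(v-s["cy"])/f*d,d,np.ones_like(d)],-1)
    return (P@s["cam_to_world"].T)[...,:3]
def save(s,n): cv2.imwrite("pics/"+n,s["frame"][...,::-1])
E
python3 - <<'E'
from h import *
for c in ("scene","side"):
    s=robot.snapshot(c); save(s,c+"0.png"); P=cloud(s)
    for n in "volume carton tin block bay mat tray stamp loupe".split():
        for r in robot.masks_of(s,n):
            m=r["mask"]&(s["depth"]>0); 
            if m.sum()<20: continue
            p=P[m]; ys,xs=np.nonzero(m); zt=np.percentile(p[:,2],97); t=p[p[:,2]>zt-6]
            R=cv2.minAreaRect(t[:,:2].astype(np.float32))
            print(c,n,round(r["confidence"],2),"px",int(xs.mean()),int(ys.mean()),m.sum(),"top",round(zt),"rect",np.round(R[0]),np.round(R[1]),round(R[2],1))
print(robot.read_state())
E
```

```text
pics
scene volume 0.92 px 203 205 1721 top 105 rect [627. -20.] [164.  42.] 83.5
scene carton 0.82 px 313 220 1309 top 116 rect [450. 168.] [52. 61.] 70.3
scene carton 0.72 px 264 63 971 top 115 rect [ 223. -311.] [54. 61.] 13.9
scene carton 0.68 px 215 175 945 top 120 rect [564. -55.] [51. 61.] 84.6
scene tin 0.64 px 232 206 820 top 114 rect [577.  28.] [50. 51.] 41.6
scene block 0.9 px 268 118 1019 top 119 rect [ 344. -133.] [156.  38.] 50.3
scene block 0.81 px 280 177 1294 top 92 rect [431.  23.] [ 30. 120.] 3.6
scene block 0.73 px 418 205 2848 top 119 rect [233. 282.] [ 40. 152.] 40.3
scene bay 0.6 px 223 216 2892 top 21 rect [589. -18.] [208. 189.] 82.8
scene mat 0.77 px 197 115 2600 top 4 rect [ 465. -315.] [133. 232.] 88.2
scene tray 0.72 px 343 291 3159 top 13 rect [481. 318.] [197.  76.] 8.5
scene tray 0.48 px 341 198 190 top 59 rect [336. 153.] [18. 16.] 53.3
scene stamp 0.73 px 342 199 191 top 59 rect [337. 153.] [18. 16.] 55.1
scene loupe 0.78 px 134 175 293 top 35 rect [ 716. -224.] [33. 33.] 43.7
side volume 0.6 px 302 166 935 top 105 rect [622. -22.] [167.  52.] 83.7
s
[... 965 characters left out ...]
([ 1.20562102e+00,  2.76375886e-01, -2.64185480e-02,  1.26797673e+00,
       -1.26219189e-05,  1.46738682e+00]), 'joint_velocities': array([-7.84204935e-05,  6.48925267e-05, -5.51721896e-04, -7.32476167e-05,
        1.96240607e-03, -5.58422000e-04]), 'joint_efforts': array([-7.17412931e-04, -4.45505011e+01,  2.95572120e+01,  9.05566740e-04,
       -2.98395644e-04, -4.04515291e-06]), 'position': array([161.75926506, 603.70063638, 231.31952795]), 'orientation': array([1.30509541e-01, 9.91447053e-01, 1.07723557e-05, 9.05932445e-06]), 'force': array([-1.10945858, -0.02464347, -0.06811506]), 'torque': array([0.02303628, 0.04276687, 0.05366594]), 'gripper_force': 0.0, 'opening': 85.34431963608777}
```

```bash
python3 - <<'E'
import cv2,numpy as np
a=cv2.imread("pics/scene0.png");b=cv2.imread("pics/side0.png")
cv2.imwrite("pics/v1.png",np.vstack([a])); 
c=cv2.resize(a[130:260,150:350],(800,520),interpolation=cv2.INTER_CUBIC);cv2.imwrite("pics/v2.png",c)
E
```

```text
(no output)
```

View pics/v1.png

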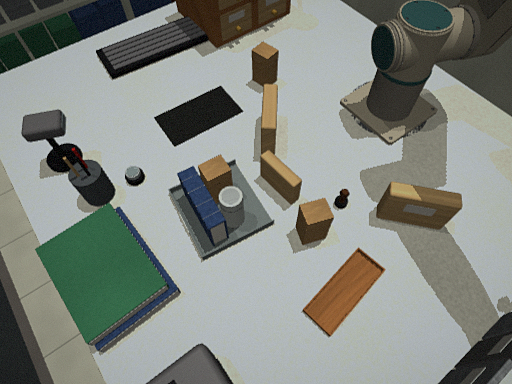

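View pics/v2.png

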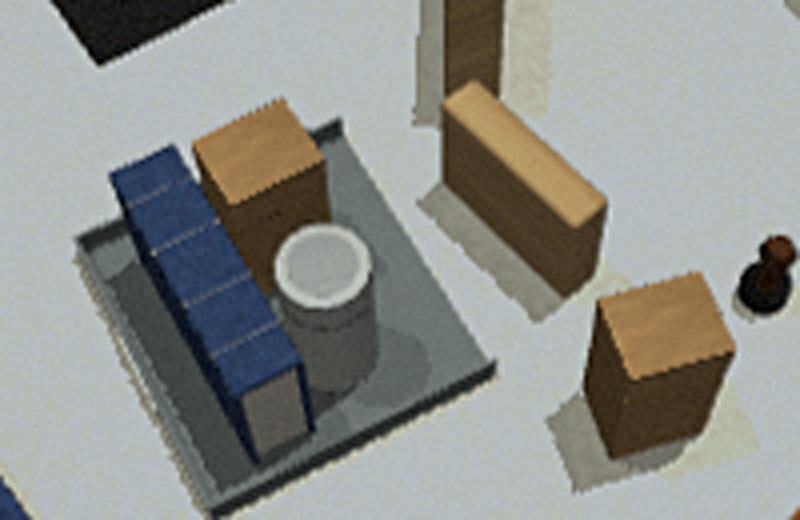

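View pics/side0.png

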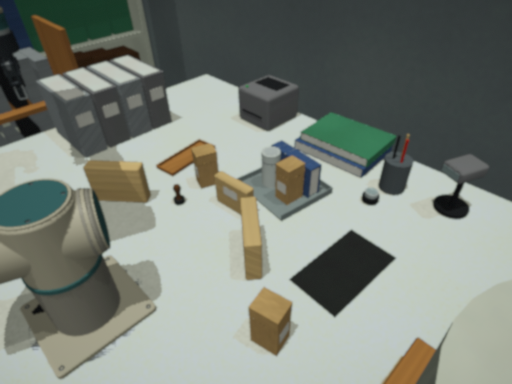

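Carton look-alikes in the scene picture are at (313,220), (264,63) and (215,175). The one meant is (215,175): at r≈567 mm it is the farthest from the base, and it stands in the bay beside the tin. The block meant is at (280,177), measured 30x120x92; the ones at (268,118) and (418,205) are about 38x155x119. The enlarged crop agrees with both.

```bash
cat >> h.py <<'E'
from scipy.spatial.transform import Rotation as Ro
def pose():
    s=robot.read_state(); R=Ro.from_quat(s["orientation"]).as_matrix()
    return s["position"],np.degrees(np.arctan2(R[1,1],R[0,1])),R,s
def plan(*tg):
    """targets (x,y,z,psi): prints roll share, then tool-axis shifts in units (after the roll)"""
    p,psi,_,s=pose(); print("at",np.round(p,1),"psi",round(psi,1),"open",round(s["opening"],1),"t",round(s["clock"],1))
    for x,y,z,a in tg:
        d=np.array([x,y,z])-p; t=np.radians(a)
        u=np.array([-np.sin(t)*d[0]+np.cos(t)*d[1],np.cos(t)*d[0]+np.sin(t)*d[1],-d[2]])/40
        print("->",(x,y,z,a),"roll",round(-((a-psi+180)%360-180)/90,3),"shift",np.round(u,2)); p=np.array([x,y,z]);psi=a
def wcloud(s,p,R):
    s=dict(s); T=np.eye(4);T[:3,:3]=R;T[:3,3]=p; s["cam_to_world"]=T@s["tool_from_camera"]; return cloud(s)
def wlook(names,fn=None):
    p,_,R,_=pose(); s=robot.snapshot("wrist"); P=wcloud(s,p,R)
    if fn: save(s,fn)
    for n in names:
        for r in robot.masks_of(s,n)[:2]:
            m=r["mask"]&(s["depth"]>0)
            if m.sum()<50: continue
            q=P[m]; zt=np.percentile(q[:,2],95); t=q[abs(q[:,2]-zt)<5]
            Rr=cv2.minAreaRect(t[:,:2].astype(np.float32))
            print(n,round(r["confidence"],2),"top",round(zt),"rect",np.round(Rr[0],1),np.round(Rr[1]),round(Rr[2],1))
    return s,P
E
python3 -c "
from h import *
plan((565,-56,231,84))"
```

```text
at [161.8 603.7 231.3] psi 75.0 open 85.3 t 1.0
-> (565, -56, 231, 84) roll -0.1 shift [-1.175e+01 -1.535e+01  1.000e-02]
```

play_rows(
  commands=[
    [[0.77,0,0,0,-0.05],[0.77,0,0,0,-0.05],[0.77,-0.5,-0.65,0,0],[0.77,-0.5,-0.65,0,0],[0.77,-0.5,-0.65,0,0],[0.77,-0.5,-0.65,0,0],[0.77,-0.5,-0.65,0,0],[0.77,-0.5,-0.65,0,0],[0.77,-0.5,-0.65,0,0],[0.77,-0.5,-0.65,0,0],[0.77,-0.5,-0.65,0,0],[0.77,-0.5,-0.65,0,0]],
  ],
)

```text
clock: 2.0
position: [334.1, 322.9, 231.6]
orientation: [0.052, 0.999, 0.0, 0.0]
force: [0.9, -0.3, 0.5]
opening: 65.8
gripper_force: 0.0
```

play_rows(
  commands=[
    [[0.77,-0.5,-0.65,0,0],[0.77,-0.5,-0.65,0,0],[0.77,-0.5,-0.65,0,0],[0.77,-0.5,-0.65,0,0],[0.77,-0.5,-0.65,0,0],[0.77,-0.5,-0.65,0,0],[0.77,-0.5,-0.65,0,0],[0.77,-0.5,-0.65,0,0],[0.77,-0.5,-0.65,0,0],[0.77,-0.5,-0.65,0,0],[0.77,0,0,0,0],[0.77,0,0,0,0]],
  ],
)

```text
clock: 3.0
position: [505.9, 43.5, 231.3]
orientation: [0.054, 0.999, 0.0, -0.0]
force: [-0.1, 0.7, -0.4]
opening: 65.8
gripper_force: 0.0
```

```bash
python3 -c "
from h import *
s,P=wlook(['carton','tin','volume'],'w1.png')
plan((565,-56,231,84))
for n in ['carton','tin','volume']: print(n,[(np.round(r['location']),round(r['confidence'],2)) for r in robot.search_frame(s,n)])"
```

```text
carton 0.82 top 120 rect [556.2 -54.6] [51. 45.] 84.8
carton 0.69 top 116 rect [450.7 168.1] [51. 61.] 69.9
tin 0.89 top 115 rect [575.6  26.5] [52. 52.] 46.7
volume 0.89 top 105 rect [606.7   6.7] [115.  88.] 83.1
at [504.4  45.7 231.3] psi 84.1 open 65.6 t 3.2
-> (565, -56, 231, 84) roll 0.001 shift [-1.77 -2.37  0.01]
carton [(array([538., -55.,  92.]), 0.78), (array([446., 155., 116.]), 0.67)]
tin [(array([563.,  31., 115.]), 0.71)]
volume [(array([618.,   1., 102.]), 0.77), (array([563.,  31., 115.]), 0.58)]
```

View pics/w1.png

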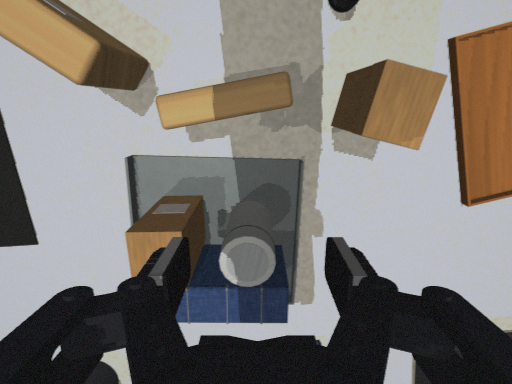

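play_rows(
  commands=[
    [[0.77,-0.44,-0.59,0,-0.007],[0.77,-0.44,-0.59,0,0],[0.77,-0.44,-0.59,0,0],[0.77,-0.44,-0.59,0,0],[0.77,0,0,0,0],[0.77,0,0,0.7,0],[0.77,0,0,0.7,0],[0.77,0,0,0,0],[0.77,0,0,0,0]],
  ],
)

```text
clock: 4.1
position: [564.1, -54.8, 173.8]
orientation: [0.046, 0.999, 0.0, -0.002]
force: [0.4, -0.4, 0.7]
opening: 65.5
gripper_force: 0.0
```

```bash
python3 -c "
from h import *
wlook(['carton','tin'],'w2.png')
plan((564.3,-55.5,68,84.7))"
```

```text
carton 0.98 top 67 rect [461.1 138.8] [29. 12.] 5.9
carton 0.61 top 120 rect [564.9 -55.7] [51. 61.] 84.5
tin 0.67 top 115 rect [576.8  26.1] [53. 53.] 20.2
at [567.3 -55.7 177.3] psi 84.7 open 65.6 t 4.2
-> (564.3, -55.5, 68, 84.7) roll -0.0 shift [ 0.08 -0.    2.73]
```

View pics/w2.png

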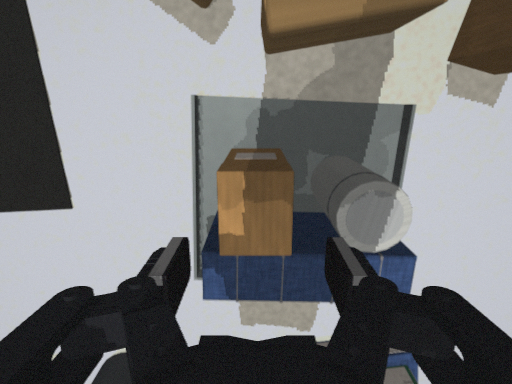

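The carton top (row 165–250, col 218–292) sits midway between the fingers (cols 175 and 340), and the gap to the tin is clear. I descend and grip.

play_rows(
  commands=[
    [[0.77,0.04,0,0.45,0],[0.77,0,0,0.45,0],[0.77,0,0,0.45,0],[0.77,0,0,0.45,0],[0.77,0,0,0.45,0],[0.77,0,0,0.45,0],[0.77,0,0,0,0],[0.77,0,0,0,0],[0.4,0,0,0,0],[0.4,0,0,0,0],[0.4,0,0,0,0],[0.4,0,0,0,0]],
  ],
)

```text
clock: 5.25
position: [566.7, -56.3, 69.6]
orientation: [0.047, 0.999, -0.0, 0.002]
force: [-0.1, -1.1, 6.9]
opening: 49.5
gripper_force: 63.1
```

play_rows(
  commands=[
    [[0.4,0,0,0,0],[0.4,0,0,0,0],[0.4,0,0,0,0]],
  ],
)

```text
clock: 5.5
position: [566.7, -56.3, 69.6]
orientation: [0.047, 0.999, -0.0, 0.002]
force: [0.4, -0.1, 6.5]
opening: 49.3
gripper_force: 63.1
```

```bash
python3 -c "
from h import *
print(robot.read_state()['gripper_force'])
plan((565,-55.5,210,84.7),(415,-315,210,88),(415,-315,68,88))"
```

```text
63.13776612281799
at [566.7 -56.3  69.6] psi 84.6 open 49.3 t 5.5
-> (565, -55.5, 210, 84.7) roll -0.001 shift [ 0.04  0.02 -3.51]
-> (415, -315, 210, 88) roll -0.037 shift [ 3.52 -6.61 -0.  ]
-> (415, -315, 68, 88) roll 0.0 shift [0.   0.   3.55]
```

play_rows(
  commands=[
    [[0.4,0,0,-0.3,0],[0.4,0,0,-0.6,0],[0.4,0,0,-0.7,0],[0.4,0,0,-0.7,0],[0.4,0,0,-0.7,0],[0.4,0,0,-0.5,-0.037],[0.4,0.2,-0.4,0,0],[0.4,0.4,-0.75,0,0],[0.4,0.4,-0.75,0,0],[0.4,0.4,-0.75,0,0],[0.4,0.4,-0.75,0,0],[0.4,0.4,-0.75,0,0]],
  ],
)

```text
clock: 6.5
position: [469.2, -219.3, 207.7]
orientation: [0.018, 1.0, 0.0, -0.0]
force: [0.8, -0.3, -1.7]
opening: 49.4
gripper_force: 62.8
```

play_rows(
  commands=[
    [[0.4,0.4,-0.75,0,0],[0.4,0.4,-0.75,0,0],[0.4,0.4,-0.75,0,0],[0.4,0.1,-0.21,0,0],[0.4,0.02,0,0,0],[0.4,0,0,0.6,0],[0.4,0,0,0.7,0],[0.4,0,0,0.7,0],[0.4,0,0,0.7,0],[0.4,0,0,0,0],[0.4,0,0,0,0]],
  ],
)

```text
clock: 7.42
position: [413.4, -312.5, 98.1]
orientation: [0.017, 1.0, 0.002, -0.002]
force: [0.1, -1.3, -2.7]
opening: 49.5
gripper_force: 63.0
```

```bash
python3 -c "
from h import *
plan((415,-315,69,88)); print(robot.read_state()['force'])"
```

```text
at [ 413.4 -312.5   98.1] psi 88.0 open 49.5 t 7.4
-> (415, -315, 69, 88) roll 0.0 shift [-0.04 -0.06  0.73]
[ 0.11100572 -1.2810076  -2.72178869]
```

play_rows(
  commands=[
    [[0.4,0,0,0.3,0],[0.4,0,0,0.2,0],[0.4,0,0,0.13,0],[0.4,0,0,0.1,0],[0.4,0,0,0,0],[0.4,0,0,0,0],[0.4,0,0,0,0]],
  ],
)

```text
clock: 8.0
position: [414.8, -315.4, 70.7]
orientation: [0.018, 1.0, -0.0, 0.0]
force: [0.2, -0.2, -0.8]
opening: 49.3
gripper_force: 63.2
```

play_rows(
  commands=[
    [[0.4,0,0,0.04,0],[0.4,0,0,0,0],[0.77,0,0,0,0],[0.77,0,0,0,0],[0.77,0,0,0,0],[0.77,0,0,0,0]],
  ],
)

```text
clock: 8.5
position: [414.7, -315.3, 68.8]
orientation: [0.018, 1.0, -0.0, 0.0]
force: [0.2, -0.2, -0.9]
opening: 65.6
gripper_force: 0.0
```

```bash
python3 -c "
from h import *
plan((415,-315,215,88),(577,26.4,215,84),(577,26.4,70,84)); print(robot.read_state()['force'])"
```

```text
at [ 414.7 -315.3   68.8] psi 88.0 open 65.6 t 8.5
-> (415, -315, 215, 88) roll -0.0 shift [-0.01  0.01 -3.65]
-> (577, 26.4, 215, 84) roll 0.044 shift [-3.14  8.91 -0.  ]
-> (577, 26.4, 70, 84) roll 0.0 shift [0.   0.   3.62]
[ 0.16947803 -0.19219602 -0.85231664]
```

play_rows(
  commands=[
    [[0.77,0,0,-0.65,0],[0.77,0,0,-0.75,0],[0.77,0,0,-0.75,0],[0.77,0,0,-0.75,0],[0.85,0,0,-0.75,0.044],[0.85,-0.3,0.85,0,0],[0.85,-0.3,0.85,0,0],[0.85,-0.3,0.85,0,0],[0.85,-0.3,0.85,0,0],[0.85,-0.3,0.85,0,0],[0.85,-0.3,0.85,0,0],[0.85,-0.3,0.85,0,0]],
  ],
)

```text
clock: 9.5
position: [523.4, -85.5, 214.8]
orientation: [0.052, 0.999, -0.0, 0.0]
force: [0.5, -0.9, 0.9]
opening: 72.9
gripper_force: 0.0
```

play_rows(
  commands=[
    [[0.85,-0.3,0.85,0,0],[0.85,-0.3,0.85,0,0],[0.85,-0.3,0.85,0,0],[0.85,-0.14,0.41,0,0],[0.85,0,0,0,0],[0.85,0,0,0.6,0],[0.85,0,0,0.6,0],[0.85,0,0,0,0],[0.85,0,0,0,0]],
  ],
)

```text
clock: 10.25
position: [574.8, 25.7, 165.3]
orientation: [0.053, 0.999, -0.0, -0.002]
force: [-0.8, -0.4, 0.2]
opening: 72.5
gripper_force: 0.0
```

```bash
python3 -c "
from h import *
wlook(['tin','volume','carton'])
plan((577,26.5,70,84))"
```

```text
tin 0.56 top 115 rect [576.1  26.5] [52. 53.] 55.2
volume 0.62 top 105 rect [626.8 -20.4] [164.  43.] 83.0
carton 0.92 top 116 rect [469.6 160.6] [51. 21.] 69.9
carton 0.62 top 19 rect [567.1 -14.9] [207. 150.] 82.1
at [577.8  25.7 168.4] psi 84.0 open 72.4 t 10.4
-> (577, 26.5, 70, 84) roll -0.0 shift [0.02 0.02 2.46]
```

play_rows(
  commands=[
    [[0.85,0.03,0.02,0.6,0],[0.85,0,0,0.6,0],[0.85,0,0,0.6,0],[0.85,0,0,0.6,0],[0.85,0,0,0,0],[0.85,0,0,0,0],[0.4,0,0,0,0],[0.4,0,0,0,0],[0.4,0,0,0,0],[0.4,0,0,0,0],[0.4,0,0,0,0]],
  ],
)

```text
clock: 11.37
position: [577.9, 26.8, 73.2]
orientation: [0.052, 0.999, -0.0, 0.003]
force: [-0.3, -2.1, 6.5]
opening: 53.0
gripper_force: 63.0
```

```bash
python3 -c "
from h import *
print(robot.read_state()['gripper_force'])
plan((577,26.5,210,84),(520,-315,210,88),(520,-315,80,88))"
```

```text
63.01458120346069
at [577.9  26.8  73.2] psi 84.0 open 53.0 t 11.4
-> (577, 26.5, 210, 84) roll -0.0 shift [ 0.02 -0.01 -3.42]
-> (520, -315, 210, 88) roll -0.044 shift [ 1.13 -8.58 -0.  ]
-> (520, -315, 80, 88) roll 0.0 shift [0.   0.   3.25]
```

play_rows(
  commands=[
    [[0.4,0,0,-0.3,0],[0.4,0,0,-0.6,0],[0.4,0,0,-0.7,0],[0.4,0,0,-0.7,0],[0.4,0,0,-0.7,0],[0.4,0,0,-0.42,-0.044],[0.4,0.05,-0.4,0,0],[0.4,0.1,-0.8,0,0],[0.4,0.1,-0.8,0,0],[0.4,0.1,-0.8,0,0],[0.4,0.1,-0.8,0,0],[0.4,0.1,-0.8,0,0]],
  ],
)

```text
clock: 12.37
position: [546.5, -148.9, 208.0]
orientation: [0.018, 1.0, 0.0, 0.0]
force: [0.9, 0.2, -0.9]
opening: 53.0
gripper_force: 63.3
```

play_rows(
  commands=[
    [[0.4,0.1,-0.8,0,0],[0.4,0.1,-0.8,0,0],[0.4,0.1,-0.8,0,0],[0.4,0.1,-0.8,0,0],[0.4,0.1,-0.8,0,0],[0.4,0.05,-0.2,0,0],[0.4,0,0,0,0],[0.4,0,0,0.65,0],[0.4,0,0,0.75,0],[0.4,0,0,0.75,0],[0.4,0,0,0.75,0],[0.4,0,0,0,0]],
  ],
)

```text
clock: 13.37
position: [514.8, -309.8, 85.1]
orientation: [0.017, 1.0, 0.004, -0.005]
force: [-1.4, 0.6, -3.3]
opening: 52.7
gripper_force: 63.5
```

play_rows(
  commands=[
    [[0.4,0,0,0,0],[0.4,0,0,0,0],[0.4,0,0,0,0]],
  ],
)

```text
clock: 13.62
position: [521.3, -315.8, 94.1]
orientation: [0.017, 1.0, -0.001, 0.002]
force: [-0.6, -0.1, -0.7]
opening: 53.0
gripper_force: 63.5
```

```bash
python3 -c "
from h import *
print(robot.read_state()['force'])
plan((520,-315,72.2,88))"
```

```text
[-0.58569575 -0.08871478 -0.74055222]
at [ 521.3 -315.8   94.1] psi 88.0 open 53.0 t 13.6
-> (520, -315, 72.2, 88) roll 0.0 shift [0.03 0.02 0.55]
```

play_rows(
  commands=[
    [[0.4,0,0,0.2,0],[0.4,0,0,0.15,0],[0.4,0,0,0.1,0],[0.4,0,0,0.06,0],[0.4,0,0,0.04,0],[0.4,0,0,0,0],[0.4,0,0,0,0],[0.4,0,0,0,0],[0.85,0,0,0,0],[0.85,0,0,0,0],[0.85,0,0,0,0],[0.85,0,0,0,0]],
  ],
)

```text
clock: 14.62
position: [519.2, -315.0, 68.9]
orientation: [0.018, 1.0, 0.0, -0.0]
force: [-0.6, -0.4, -0.8]
opening: 72.4
gripper_force: 0.0
```

```bash
python3 -c "
from h import *
plan((520,-315,215,88),(520,-180,215,173),(627,-20.5,215,173),(627,-20.5,65,173))"
```

```text
at [ 519.2 -315.    68.9] psi 88.0 open 72.4 t 14.6
-> (520, -315, 215, 88) roll -0.001 shift [-0.02  0.   -3.65]
-> (520, -180, 215, 173) roll -0.944 shift [-3.35  0.41  0.  ]
-> (627, -20.5, 215, 173) roll 0.0 shift [-4.28 -2.17 -0.  ]
-> (627, -20.5, 65, 173) roll 0.0 shift [-0.    0.    3.75]
```

play_rows(
  commands=[
    [[0.85,0,0,-0.6,0],[0.85,0,0,-0.8,0],[0.85,0,0,-0.8,0],[0.85,0,0,-0.8,0],[0.85,0,0,-0.65,0],[0.85,0,0,0,-0.072],[0.85,0,0,0,-0.072],[0.85,0,0,0,-0.072],[0.85,0,0,0,-0.072],[0.85,0,0,0,-0.072],[0.85,0,0,0,-0.072],[0.85,0,0,0,-0.072]],
  ],
)

```text
clock: 15.62
position: [519.2, -314.9, 214.7]
orientation: [-0.372, 0.928, 0.0, -0.0]
force: [-0.2, 0.5, -0.2]
opening: 72.4
gripper_force: 0.0
```

play_rows(
  commands=[
    [[0.85,0,0,0,-0.072],[0.85,0,0,0,-0.072],[0.85,0,0,0,-0.072],[0.85,0,0,0,-0.072],[0.85,0,0,0,-0.072],[0.85,0,0,0,-0.08],[0.85,0,0,0,0],[0.85,0,0,0,0]],
  ],
)

```text
clock: 16.28
position: [519.2, -315.0, 214.8]
orientation: [-0.661, 0.751, 0.0, -0.0]
force: [-0.4, -0.0, 0.5]
opening: 72.1
gripper_force: 0.0
```

```bash
python3 -c "
from h import *
plan((627,-20.5,215,173),(627,-20.5,60,173))
s=robot.snapshot('side');P=cloud(s);save(s,'side1.png')
for n in ['carton','tin']:
  for r in robot.masks_of(s,n):
    p=P[r['mask']&(s['depth']>0)];zt=np.percentile(p[:,2],97);t=p[p[:,2]>zt-6];print(n,round(r['confidence'],2),zt,cv2.minAreaRect(t[:,:2].astype(np.float32)))"
```

```text
at [ 519.2 -315.   214.8] psi 172.7 open 72.1 t 16.3
-> (627, -20.5, 215, 173) roll -0.003 shift [-7.64 -1.78 -0.  ]
-> (627, -20.5, 60, 173) roll 0.0 shift [-0.    0.    3.88]
carton 0.94 115.6317614990125 ((448.8098449707031, 166.1277313232422), (53.491737365722656, 59.661163330078125), 69.57012939453125)
carton 0.6 118.86527134919649 ((411.5571594238281, -316.3116455078125), (50.15407180786133, 59.72725296020508), 88.76030731201172)
carton 0.55 116.2606654059759 ((222.00796508789062, -313.380615234375), (51.98908615112305, 61.33878707885742), 13.048978805541992)
tin 0.95 114.18671815553589 ((491.389404296875, -319.21844482421875), (105.28768920898438, 49.4976921081543), 2.8378636837005615)
```

play_rows(
  commands=[
    [[0.85,-0.85,-0.2,0,-0.003],[0.85,-0.85,-0.2,0,0],[0.85,-0.85,-0.2,0,0],[0.85,-0.85,-0.2,0,0],[0.85,-0.85,-0.2,0,0],[0.85,-0.85,-0.2,0,0],[0.85,-0.85,-0.2,0,0],[0.85,-0.85,-0.2,0,0],[0.85,-0.84,-0.18,0,0],[0.85,0,0,0.6,0],[0.85,0,0,0.6,0],[0.85,0,0,0,0]],
  ],
)

```text
clock: 17.43
position: [623.2, -18.7, 162.3]
orientation: [-0.664, 0.748, 0.003, -0.003]
force: [-1.3, 0.3, -1.3]
opening: 72.7
gripper_force: 0.0
```

play_rows(
  commands=[
    [[0.85,0,0,0,0],[0.85,0,0,0,0]],
  ],
)

```text
clock: 17.6
position: [627.0, -20.6, 168.2]
orientation: [-0.663, 0.748, -0.0, 0.0]
force: [0.4, 0.2, 0.6]
opening: 72.8
gripper_force: 0.0
```

```bash
python3 -c "
from h import *
wlook(['volume','bay'],'w3.png')
plan((627,-20.5,55,173))"
```

```text
volume 0.78 top 105 rect [627.  -20.3] [165.  43.] 83.3
bay 0.62 top 21 rect [588.  -17.6] [207. 192.] 82.0
at [627.8 -20.9 169.2] psi 173.1 open 72.7 t 17.8
-> (627, -20.5, 55, 173) roll 0.001 shift [-0.01  0.02  2.86]
```

View pics/w3.png

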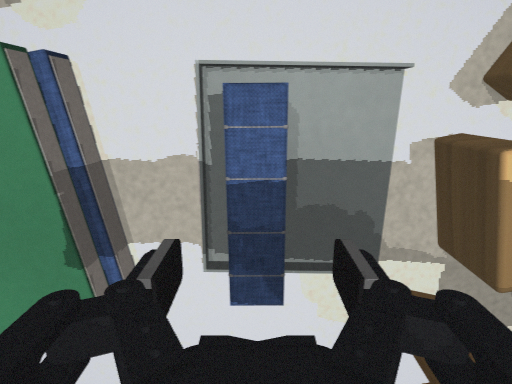

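The volume (cols 223–288) lies midway between the fingers (cols 170 and 345), with the front of the bay clear. I descend and grip.

play_rows(
  commands=[
    [[0.85,0,0.02,0.6,0],[0.85,0,0,0.6,0],[0.85,0,0,0.6,0],[0.85,0,0,0.6,0],[0.85,0,0,0.4,0],[0.85,0,0,0,0],[0.85,0,0,0,0],[0.3,0,0,0,0],[0.3,0,0,0,0],[0.3,0,0,0,0],[0.3,0,0,0,0],[0.3,0,0,0,0]],
  ],
)

```text
clock: 18.75
position: [628.0, -20.4, 57.7]
orientation: [-0.664, 0.748, -0.002, 0.001]
force: [0.7, 0.3, 7.0]
opening: 41.1
gripper_force: 62.0
```

play_rows(
  commands=[
    [[0.3,0,0,0,0],[0.3,0,0,0,0],[0.3,0,0,-0.2,0],[0.3,0,0,-0.5,0],[0.3,0,0,-0.7,0],[0.3,0,0,-0.7,0],[0.3,0,0,-0.7,0],[0.3,0,0,-0.7,0],[0.3,0,0,0,0],[0.3,0,0,0,0],[0.3,0,0,0,0]],
  ],
)

```text
clock: 19.67
position: [624.3, -19.8, 193.6]
orientation: [-0.664, 0.748, 0.001, -0.001]
force: [-0.1, -0.4, -4.1]
opening: 41.6
gripper_force: 61.7
```

```bash
python3 -c "
from h import *
print(robot.read_state()['force'],robot.read_state()['gripper_force'])
plan((480,318,195,98.5),(480,318,70,98.5))
s=robot.snapshot('scene');P=cloud(s)
for n in ['tray']:
  for r in robot.masks_of(s,n):
    p=P[r['mask']&(s['depth']>0)];zt=np.percentile(p[:,2],97);t=p[(p[:,2]>zt-6)&(p[:,2]<25)];print(n,round(r['confidence'],2),zt,cv2.minAreaRect(t[:,:2].astype(np.float32)))"
```

```text
[-0.09743499 -0.44295962 -4.10111495] 61.73194885253906
at [624.3 -19.8 193.6] psi 173.2 open 41.6 t 19.7
-> (480, 318, 195, 98.5) roll 0.829 shift [ 2.32  8.89 -0.03]
-> (480, 318, 70, 98.5) roll -0.0 shift [-0.    0.    3.12]
tray 0.87 13.228326131882744 ((480.527099609375, 318.1227722167969), (197.92942810058594, 75.90457153320312), 8.517420768737793)
```

play_rows(
  commands=[
    [[0.3,0,0,0,0.05],[0.3,0,0,0,0.07],[0.3,0,0,0,0.07],[0.3,0,0,0,0.07],[0.3,0,0,0,0.07],[0.3,0,0,0,0.07],[0.3,0,0,0,0.07],[0.3,0,0,0,0.07],[0.3,0,0,0,0.07],[0.3,0,0,0,0.07],[0.3,0,0,0,0.07],[0.3,0,0,0,0.05]],
  ],
)

```text
clock: 20.77
position: [624.2, -19.9, 192.7]
orientation: [-0.095, 0.996, 0.001, -0.002]
force: [-0.4, -0.1, -3.6]
opening: 41.3
gripper_force: 61.5
```

play_rows(
  commands=[
    [[0.3,0.1,0.3,0,0.029],[0.3,0.18,0.7,0,0],[0.3,0.18,0.7,0,0],[0.3,0.18,0.7,0,0],[0.3,0.18,0.7,0,0],[0.3,0.18,0.7,0,0],[0.3,0.18,0.7,0,0],[0.3,0.18,0.7,0,0],[0.3,0.18,0.7,0,0],[0.3,0.18,0.7,0,0],[0.3,0.18,0.7,0,0],[0.3,0.18,0.7,0,0]],
  ],
)

```text
clock: 21.77
position: [493.3, 284.3, 193.0]
orientation: [-0.074, 0.997, -0.001, -0.002]
force: [0.4, -0.3, -3.2]
opening: 41.7
gripper_force: 61.7
```

play_rows(
  commands=[
    [[0.3,0.18,0.6,0,0],[0.3,0.06,0.29,0,0],[0.3,0,0,0,0],[0.3,0,0,0.4,0],[0.3,0,0,0.6,0],[0.3,0,0,0.6,0],[0.3,0,0,0.5,0],[0.3,0,0,0,0],[0.3,0,0,0,0],[0.3,0,0,0,0],[0.3,0,0,0,0]],
  ],
)

```text
clock: 22.68
position: [482.3, 317.8, 113.0]
orientation: [-0.074, 0.997, 0.0, 0.001]
force: [0.7, -0.3, -3.9]
opening: 41.4
gripper_force: 61.7
```

```bash
python3 -c "
from h import *
s,P=wlook(['volume','tray'],'w4.png')
print(robot.read_state()['force'])
plan((480.5,318.1,57,98.5))"
```

```text
volume 0.59 top 160 rect [447.8 313.1] [99. 43.] 8.5
[ 0.07496437  0.01413708 -2.63139986]
at [481.9 318.  112.9] psi 98.5 open 41.3 t 22.8
-> (480.5, 318.1, 57, 98.5) roll 0.0 shift [0.03 0.01 1.4 ]
```

View pics/w4.png

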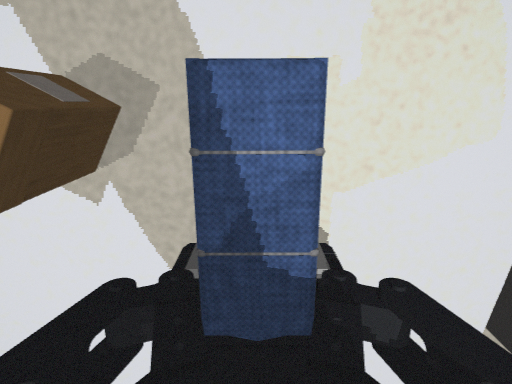

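play_rows(
  commands=[
    [[0.3,0.03,0,0.4,0],[0.3,0,0,0.4,0],[0.3,0,0,0.3,0],[0.3,0,0,0.15,0],[0.3,0,0,0.1,0],[0.3,0,0,0.04,0],[0.3,0,0,0,0],[0.3,0,0,0,0],[0.3,0,0,0,0]],
  ],
)

```text
clock: 23.58
position: [480.0, 317.6, 56.6]
orientation: [-0.074, 0.997, 0.0, 0.0]
force: [-1.8, -1.0, 1.6]
opening: 41.2
gripper_force: 62.6
```

play_rows(
  commands=[
    [[0.85,0,0,0,0],[0.85,0,0,0,0],[0.85,0,0,0,0],[0.85,0,0,0,0],[0.85,0,0,-0.4,0],[0.85,0,0,-0.7,0],[0.85,0,0,-0.7,0],[0.85,0,0,-0.7,0],[0.85,0,0,-0.7,0],[0.85,0,0,-0.7,0],[0.85,0,0,0,0],[0.85,0,0,0,0]],
  ],
)

```text
clock: 24.58
position: [481.3, 318.2, 214.3]
orientation: [-0.074, 0.997, 0.001, 0.003]
force: [-0.9, 0.3, -0.8]
opening: 72.5
gripper_force: 0.0
```

```bash
python3 -c "
from h import *
s,P=wlook(['volume','tray'])
plan((431,23,180,183.6),(431,23,55,183.6))
s=robot.snapshot('scene');P=cloud(s)
for n in ['volume','block','tray','bay']:
  for r in robot.masks_of(s,n):
    p=P[r['mask']&(s['depth']>0)];zt=np.percentile(p[:,2],97);t=p[(p[:,2]>zt-6)];print(n,round(r['confidence'],2),round(zt),cv2.minAreaRect(t[:,:2].astype(np.float32)))"
```

```text
volume 0.61 top 104 rect [478.4 318.1] [163.  42.] 8.7
tray 0.77 top 15 rect [482.6 318.8] [196.  76.] 8.3
at [478.7 316.9 210.3] psi 98.5 open 72.6 t 24.7
-> (431, 23, 180, 183.6) roll -0.945 shift [7.26 1.65 0.76]
-> (431, 23, 55, 183.6) roll -0.0 shift [ 0.   -0.    3.12]
volume 0.95 104 ((478.0821533203125, 317.54315185546875), (165.06607055664062, 42.126075744628906), 8.776702880859375)
block 0.95 119 ((345.85107421875, -130.5827178955078), (151.18325805664062, 38.132530212402344), 50.01226806640625)
block 0.63 92 ((431.70025634765625, 22.82437515258789), (28.871780395507812, 118.7936782836914), 2.6648945808410645)
block 0.58 96 ((208.11007690429688, 339.2443542480469), (2.999798059463501, 25.408855438232422), 41.82591247558594)
tray 0.56 15 ((480.75537109375, 318.1046447753906), (197.85952758789062, 76.0729751586914), 8.461617469787598)
bay 0.7 20 ((587.9916381835938, -18.171859741210938), (208.63296508789062, 190.12252807617188), 82.10826873779297)
```

play_rows(
  commands=[
    [[0.85,0,0,0,-0.072],[0.85,0,0,0,-0.072],[0.85,0,0,0,-0.072],[0.85,0,0,0,-0.072],[0.85,0,0,0,-0.072],[0.85,0,0,0,-0.072],[0.85,0,0,0,-0.072],[0.85,0,0,0,-0.072],[0.85,0,0,0,-0.072],[0.85,0,0,0,-0.072],[0.85,0,0,0,-0.072],[0.85,0,0,0,-0.072]],
  ],
)

```text
clock: 25.98
position: [479.3, 317.2, 211.2]
orientation: [-0.686, 0.728, 0.0, -0.0]
force: [1.4, -0.1, 0.1]
opening: 72.5
gripper_force: 0.0
```

play_rows(
  commands=[
    [[0.7,0,0,0,-0.075],[0.7,0.8,0.18,0,0],[0.7,0.8,0.18,0,0],[0.7,0.8,0.18,0,0],[0.7,0.8,0.18,0,0],[0.7,0.8,0.18,0,0],[0.7,0.8,0.18,0,0],[0.7,0.8,0.18,0,0],[0.7,0.8,0.18,0,0],[0.7,0.8,0.18,0,0],[0.7,0,0,0,0],[0.7,0,0,0,0]],
  ],
)

```text
clock: 26.98
position: [429.8, 25.0, 211.5]
orientation: [0.724, -0.689, -0.0, -0.0]
force: [0.7, 0.1, -0.2]
opening: 59.9
gripper_force: 0.0
```

```bash
python3 -c "
from h import *
s,P=wlook(['block'],'w5.png')
plan((431.5,23,150,183.2),(431.5,23,48,183.2))"
```

```text
block 0.88 top 107 rect [273.9 218.2] [26. 10.] 9.6
block 0.84 top 119 rect [ 370.7 -101.3] [72. 38.] 49.9
at [430.2  26.5 211.5] psi -177.0 open 59.9 t 27.1
-> (431.5, 23, 150, 183.2) roll -0.002 shift [ 0.09 -0.03  1.54]
-> (431.5, 23, 48, 183.2) roll -0.0 shift [ 0.   -0.    2.55]
```

play_rows(
  commands=[
    [[0.7,0.09,-0.03,0.5,0],[0.7,0,0,0.5,0],[0.7,0,0,0.5,0],[0.7,0,0,0,0],[0.7,0,0,0,0]],
  ],
)

```text
clock: 27.5
position: [430.5, 23.9, 150.8]
orientation: [0.726, -0.687, -0.001, 0.001]
force: [-0.8, 0.6, 0.1]
opening: 60.0
gripper_force: 0.0
```

```bash
python3 -c "
from h import *
p,_,R,_=pose();s=robot.snapshot('wrist');P=wcloud(s,p,R);save(s,'w6.png')
m=(abs(P[...,2]-92)<5)&(abs(P[...,0]-431)<40)&(abs(P[...,1]-23)<75)
print(m.sum(),cv2.minAreaRect(P[m][:,:2].astype(np.float32)))
plan((431.5,23,48,183.2))"
```

```text
7031 ((430.4159851074219, 21.610008239746094), (29.974445343017578, 118.91683959960938), 4.032439708709717)
at [431.7  23.7 152. ] psi -176.8 open 59.5 t 27.6
-> (431.5, 23, 48, 183.2) roll -0.0 shift [0.02 0.01 2.6 ]
```

View pics/w6.png

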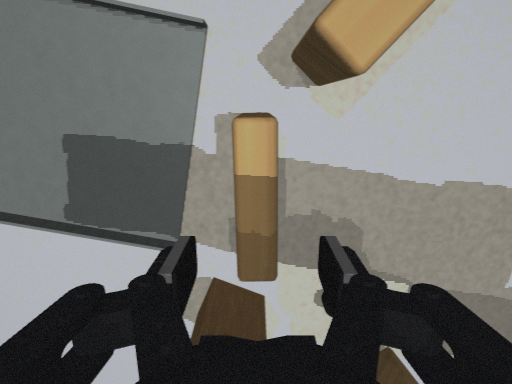

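The block (col 235–278, rows 115–280) is centred between the fingers, and it measures 30x119 with its top at 92: the right one. I grip it.

play_rows(
  commands=[
    [[0.7,0.04,0.02,0.6,0],[0.7,0,0,0.6,0],[0.7,0,0,0.6,0],[0.7,0,0,0.5,0],[0.7,0,0,0.3,0],[0.7,0,0,0,0],[0.7,0,0,0,0],[0.15,0,0,0,0],[0.15,0,0,0,0],[0.15,0,0,0,0],[0.15,0,0,0,0],[0.15,0,0,0,0]],
  ],
)

```text
clock: 28.55
position: [432.5, 21.1, 49.3]
orientation: [0.726, -0.688, 0.001, -0.001]
force: [-0.8, 0.6, 7.4]
opening: 29.4
gripper_force: 59.7
```

play_rows(
  commands=[
    [[0.15,0,0,0,0],[0.15,0,0,0,0]],
  ],
)

```text
clock: 28.72
position: [432.5, 21.1, 49.3]
orientation: [0.726, -0.688, 0.001, -0.001]
force: [-0.4, -0.2, 7.1]
opening: 29.4
gripper_force: 59.7
```

```bash
python3 -c "
from h import *
print(robot.read_state()['gripper_force'])
plan((431.5,23,120,183.2),(627,-21,120,172.8),(627,-21,55,172.8))"
```

```text
59.71490442752838
at [432.5  21.1  49.3] psi -176.9 open 29.4 t 28.7
-> (431.5, 23, 120, 183.2) roll -0.002 shift [-0.05  0.02 -1.77]
-> (627, -21, 120, 172.8) roll 0.116 shift [ 0.48 -4.99 -0.  ]
-> (627, -21, 55, 172.8) roll -0.0 shift [-0.    0.    1.62]
```

play_rows(
  commands=[
    [[0.15,0,0,-0.3,0],[0.15,0,0,-0.7,0],[0.15,0,0,-0.77,0],[0.15,0,0,0,0.058],[0.15,0,0,0,0.058],[0.15,0.07,-0.6,0,0],[0.15,0.07,-0.8,0,0],[0.15,0.07,-0.8,0,0],[0.15,0.07,-0.8,0,0],[0.15,0.07,-0.8,0,0],[0.15,0.07,-0.8,0,0],[0.15,0.02,-0.37,0,0]],
  ],
)

```text
clock: 29.72
position: [629.9, -23.2, 118.7]
orientation: [-0.66, 0.751, -0.002, 0.001]
force: [1.1, 1.0, -0.1]
opening: 29.5
gripper_force: 60.0
```

play_rows(
  commands=[
    [[0.15,0,0,0,0],[0.15,0,0,0,0],[0.15,0,0,0,0]],
  ],
)

```text
clock: 29.97
position: [624.1, -21.6, 117.9]
orientation: [-0.66, 0.751, 0.001, -0.001]
force: [-1.2, 0.2, -1.8]
opening: 29.9
gripper_force: 60.0
```

```bash
python3 -c "
from h import *
p,_,R,_=pose();s=robot.snapshot('wrist');P=wcloud(s,p,R)
m=(abs(P[...,2]-92-p[2]+49.3)<6)&(abs(P[...,0]-627)<40)&(abs(P[...,1]+21)<75)
print(m.sum(),cv2.minAreaRect(P[m][:,:2].astype(np.float32)))
plan((627.5,-21.5,54,172.8))"
```

```text
18264 ((621.2281494140625, -40.07426452636719), (77.38446044921875, 71.21453857421875), 42.784446716308594)
at [623.9 -21.5 118. ] psi 172.6 open 29.6 t 30.0
-> (627.5, -21.5, 54, 172.8) roll -0.002 shift [-0.01 -0.09  1.6 ]
```

play_rows(
  commands=[
    [[0.15,0,-0.08,0.3,0],[0.15,0,0,0.4,0],[0.15,0,0,0.4,0],[0.15,0,0,0.25,0],[0.15,0,0,0.12,0],[0.15,0,0,0.08,0],[0.15,0,0,0.04,0],[0.15,0,0,0,0],[0.15,0,0,0,0],[0.15,0,0,0,0]],
  ],
)

```text
clock: 30.85
position: [629.7, -22.4, 55.8]
orientation: [-0.66, 0.751, -0.001, 0.001]
force: [0.6, -0.2, -1.7]
opening: 29.6
gripper_force: 60.0
```

Still about 2 mm above the floor; I lower a little more and release.

play_rows(
  commands=[
    [[0.15,0,0.03,0.05,0],[0.15,0,0,0,0],[0.15,0,0,0,0],[0.7,0,0,0,0],[0.7,0,0,0,0],[0.7,0,0,0,0],[0.7,0,0,0,0],[0.7,0,0,-0.5,0],[0.7,0,0,-0.7,0],[0.7,0,0,-0.7,0],[0.7,0,0,-0.7,0],[0.7,0,0,-0.7,0]],
  ],
)

```text
clock: 31.85
position: [627.4, -22.1, 186.1]
orientation: [-0.66, 0.751, 0.0, -0.0]
force: [0.2, 0.4, -0.4]
opening: 59.8
gripper_force: 0.0
```

play_rows(
  commands=[
    [[0.85,0,0,-0.5,0],[0.85,0,0,0,0],[0.85,0,0,0,0]],
  ],
)

```text
clock: 32.1
position: [628.9, -22.3, 206.8]
orientation: [-0.66, 0.751, -0.001, 0.001]
force: [0.5, -0.8, 0.2]
opening: 72.6
gripper_force: 0.0
```

```bash
python3 -c "
from h import *
p,_,R,_=pose();s=robot.snapshot('wrist');P=wcloud(s,p,R)
m=(abs(P[...,2]-96)<6)&(abs(P[...,0]-627)<40)&(abs(P[...,1]+21)<80)
print(m.sum(),cv2.minAreaRect(P[m][:,:2].astype(np.float32)))
for r in robot.masks_of(s,'bay')[:1]:
    q=P[r['mask']]; q=q[(q[:,2]>15)&(q[:,2]<28)]; print('bay',cv2.minAreaRect(q[:,:2].astype(np.float32)))
save(s,'w7.png')
plan((519.5,-315,215,173),(519.5,-315,215,88))"
```

```text
4670 ((627.3665771484375, -20.984771728515625), (119.37041473388672, 30.01470375061035), 82.8606948852539)
bay ((587.9800415039062, -17.383331298828125), (207.0291290283203, 191.66049194335938), 82.16416931152344)
at [626.9 -22.1 203.8] psi 172.6 open 72.6 t 32.2
-> (519.5, -315, 215, 173) roll -0.004 shift [ 7.6   1.77 -0.28]
-> (519.5, -315, 215, 88) roll 0.944 shift [ 0.  0. -0.]
```

View pics/w7.png

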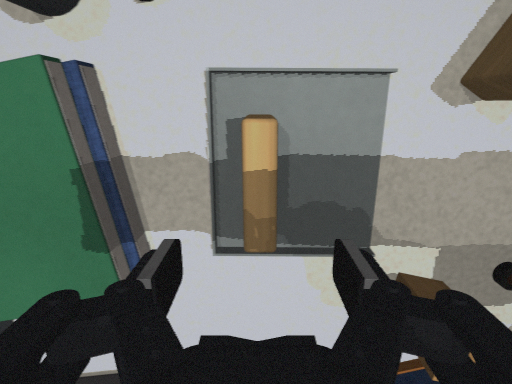

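play_rows(
  commands=[
    [[0.85,0.76,0.18,-0.03,0],[0.85,0.76,0.18,-0.03,0],[0.85,0.76,0.18,-0.03,0],[0.85,0.76,0.18,-0.03,0],[0.85,0.76,0.18,-0.03,0],[0.85,0.76,0.18,-0.03,0],[0.85,0.76,0.18,-0.03,0],[0.85,0.76,0.18,-0.03,0],[0.85,0.76,0.18,0,0],[0.85,0.76,0.15,0,0],[0.85,0,0,0,0.07],[0.85,0,0,0,0.07]],
  ],
)

```text
clock: 33.2
position: [516.5, -315.7, 212.1]
orientation: [-0.57, 0.822, 0.002, -0.001]
force: [-0.1, 0.5, 0.2]
opening: 72.4
gripper_force: 0.0
```

play_rows(
  commands=[
    [[0.85,0,0,0,0.07],[0.85,0,0,0,0.07],[0.85,0,0,0,0.07],[0.85,0,0,0,0.07],[0.85,0,0,0,0.07],[0.85,0,0,0,0.07],[0.85,0,0,0,0.07],[0.85,0,0,0,0.07],[0.85,0,0,0,0.07],[0.85,0,0,0,0.07],[0.85,0,0,0,0.07],[0.85,0,0,0,0.034]],
  ],
)

```text
clock: 34.2
position: [517.3, -313.6, 212.0]
orientation: [0.023, 1.0, 0.001, -0.002]
force: [-0.1, -0.4, -0.2]
opening: 72.9
gripper_force: 0.0
```

play_rows(
  commands=[
    [[0.85,0,0,0.5,0],[0.85,0,0,0.5,0],[0.85,0,0,0,0],[0.85,0,0,0,0],[0.85,0,0,0,0]],
  ],
)

```text
clock: 34.62
position: [518.1, -314.3, 174.1]
orientation: [0.02, 1.0, 0.0, -0.001]
force: [-0.3, -0.3, 0.3]
opening: 72.4
gripper_force: 0.0
```

```bash
python3 -c "
from h import *
wlook(['tin','carton'])
plan((519.2,-315,69,88))"
```

```text
tin 0.94 top 114 rect [ 518.7 -315.6] [53. 53.] 85.2
carton 0.82 top 119 rect [ 416.8 -314.9] [51. 53.] 87.9
at [ 519.1 -315.   175.7] psi 87.7 open 72.7 t 34.8
-> (519.2, -315, 69, 88) roll -0.004 shift [-0.    0.    2.67]
```

play_rows(
  commands=[
    [[0.85,0,-0.01,0.6,0],[0.85,0,0,0.6,0],[0.85,0,0,0.6,0],[0.85,0,0,0.5,0],[0.85,0,0,0.33,0],[0.85,0,0,0,0],[0.85,0,0,0,0],[0.4,0,0,0,0],[0.4,0,0,0,0],[0.4,0,0,0,0],[0.4,0,0,0,0],[0.4,0,0,0,0]],
  ],
)

```text
clock: 35.77
position: [520.0, -316.2, 71.6]
orientation: [0.021, 1.0, -0.001, 0.002]
force: [-0.2, 0.0, 6.3]
opening: 52.7
gripper_force: 63.2
```

```bash
python3 -c "
from h import *
print(robot.read_state()['gripper_force'])
plan((519.2,-315,210,88),(577.5,26.5,210,84),(577.5,26.5,72,84))"
```

```text
63.214040994644165
at [ 520.  -316.2   71.6] psi 87.6 open 52.7 t 35.8
-> (519.2, -315, 210, 88) roll -0.004 shift [ 0.02  0.03 -3.46]
-> (577.5, 26.5, 210, 84) roll 0.044 shift [-0.56  8.64 -0.  ]
-> (577.5, 26.5, 72, 84) roll 0.0 shift [0.   0.   3.45]
```

play_rows(
  commands=[
    [[0.4,0,0,-0.3,0],[0.4,0,0,-0.6,0],[0.4,0,0,-0.7,0],[0.4,0,0,-0.7,0],[0.4,0,0,-0.7,0],[0.4,0,0,-0.46,0.04],[0.4,-0.03,0.4,0,0],[0.4,-0.05,0.8,0,0],[0.4,-0.05,0.8,0,0],[0.4,-0.05,0.8,0,0],[0.4,-0.05,0.8,0,0],[0.4,-0.05,0.8,0,0]],
  ],
)

```text
clock: 36.77
position: [546.4, -138.3, 206.5]
orientation: [0.051, 0.999, 0.001, -0.001]
force: [0.5, -0.3, -2.0]
opening: 52.8
gripper_force: 63.3
```

play_rows(
  commands=[
    [[0.4,-0.05,0.8,0,0],[0.4,-0.05,0.8,0,0],[0.4,-0.05,0.8,0,0],[0.4,-0.05,0.8,0,0],[0.4,-0.05,0.8,0,0],[0.4,0,0.27,0,0],[0.4,0,0,0,0],[0.4,0,0,0.5,0],[0.4,0,0,0.7,0],[0.4,0,0,0.7,0],[0.4,0,0,0.6,0],[0.4,0,0,0.3,0]],
  ],
)

```text
clock: 37.77
position: [571.6, 27.2, 91.7]
orientation: [0.052, 0.999, -0.0, -0.004]
force: [-1.5, -1.2, -2.2]
opening: 53.0
gripper_force: 63.6
```

play_rows(
  commands=[
    [[0.4,0,0,0,0],[0.4,0,0,0,0],[0.4,0,0,0,0],[0.4,0,0,0,0]],
  ],
)

```text
clock: 38.1
position: [577.2, 27.5, 97.8]
orientation: [0.052, 0.999, -0.0, 0.002]
force: [0.5, 0.2, -1.0]
opening: 53.0
gripper_force: 63.5
```

```bash
python3 -c "
from h import *
plan((577.8,26.8,73,84))"
```

```text
at [577.2  27.5  97.8] psi 84.0 open 53.0 t 38.1
-> (577.8, 26.8, 73, 84) roll 0.0 shift [-0.02 -0.02  0.62]
```

play_rows(
  commands=[
    [[0.4,0,-0.02,0.2,0],[0.4,0,0,0.2,0],[0.4,0,0,0.12,0],[0.4,0,0,0.06,0],[0.4,0,0,0.03,0],[0.4,0,0,0,0],[0.4,0,0,0,0],[0.4,0,0,0,0]],
  ],
)

```text
clock: 38.77
position: [574.8, 27.0, 72.6]
orientation: [0.052, 0.999, -0.0, -0.0]
force: [-3.8, -0.3, 9.0]
opening: 53.0
gripper_force: 64.7
```

play_rows(
  commands=[
    [[0.4,0,0,-0.03,0],[0.4,0,0,0,0],[0.85,0,0,0,0],[0.85,0,0,0,0],[0.85,0,0,0,0],[0.85,0,0,0,0],[0.85,0,0,-0.5,0],[0.85,0,0,-0.7,0],[0.85,0,0,-0.7,0],[0.85,0,0,-0.7,0],[0.85,0,0,-0.7,0],[0.85,0,0,0,0]],
  ],
)

```text
clock: 39.77
position: [579.6, 26.8, 211.3]
orientation: [0.052, 0.999, -0.0, 0.006]
force: [1.6, -0.6, 0.5]
opening: 72.6
gripper_force: 0.0
```

```bash
python3 -c "
from h import *
wlook(['tin'])
plan((414.7,-315.3,206,88),(414.7,-315.3,69,88))"
```

```text
tin 0.86 top 115 rect [573.8  27.4] [53. 53.] 18.3
at [576.6  26.9 206.2] psi 84.1 open 72.8 t 39.9
-> (414.7, -315.3, 206, 88) roll -0.044 shift [ 3.75 -8.69  0.01]
-> (414.7, -315.3, 69, 88) roll 0.0 shift [0.   0.   3.42]
```

play_rows(
  commands=[
    [[0.77,0,0,0,-0.044],[0.77,0.37,-0.86,0,0],[0.77,0.37,-0.86,0,0],[0.77,0.37,-0.86,0,0],[0.77,0.37,-0.86,0,0],[0.77,0.37,-0.86,0,0],[0.77,0.37,-0.86,0,0],[0.77,0.37,-0.86,0,0],[0.77,0.37,-0.86,0,0],[0.77,0.37,-0.86,0,0],[0.77,0.42,-0.95,0,0],[0.77,0,0,0,0]],
  ],
)

```text
clock: 40.87
position: [410.2, -320.3, 202.8]
orientation: [0.021, 1.0, -0.001, -0.001]
force: [-0.3, 0.7, 0.1]
opening: 66.1
gripper_force: 0.0
```

play_rows(
  commands=[
    [[0.77,0,0,0.4,0],[0.77,0,0,0.4,0],[0.77,0,0,0,0],[0.77,0,0,0,0]],
  ],
)

```text
clock: 41.2
position: [412.0, -313.5, 170.4]
orientation: [0.017, 1.0, 0.002, -0.002]
force: [-0.3, 0.3, 0.1]
opening: 65.8
gripper_force: 0.0
```

```bash
python3 -c "
from h import *
wlook(['carton'])
plan((414.7,-315.3,69,88))"
```

```text
carton 0.58 top 119 rect [ 412.9 -314.9] [51. 61.] 88.1
at [ 413.5 -314.7  172.4] psi 88.0 open 65.7 t 41.3
-> (414.7, -315.3, 69, 88) roll 0.001 shift [-0.03 -0.01  2.59]
```

play_rows(
  commands=[
    [[0.77,-0.03,-0.01,0.6,0],[0.77,0,0,0.6,0],[0.77,0,0,0.6,0],[0.77,0,0,0.5,0],[0.77,0,0,0.28,0],[0.77,0,0,0,0],[0.77,0,0,0,0],[0.4,0,0,0,0],[0.4,0,0,0,0],[0.4,0,0,0,0],[0.4,0,0,0,0],[0.4,0,0,0,0]],
  ],
)

```text
clock: 42.3
position: [415.9, -316.6, 71.2]
orientation: [0.017, 1.0, -0.001, 0.001]
force: [1.6, 1.5, 6.2]
opening: 49.2
gripper_force: 62.7
```

```bash
python3 -c "
from h import *
print(robot.read_state()['gripper_force'])
plan((414.7,-315.3,210,88),(566,-56.3,210,84.7),(566,-56.3,71,84.7))"
```

```text
62.72766709327698
at [ 415.9 -316.6   71.2] psi 88.0 open 49.2 t 42.3
-> (414.7, -315.3, 210, 88) roll 0.0 shift [ 0.03  0.03 -3.47]
-> (566, -56.3, 210, 84.7) roll 0.037 shift [-3.17  6.8  -0.  ]
-> (566, -56.3, 71, 84.7) roll -0.0 shift [0.   0.   3.48]
```

play_rows(
  commands=[
    [[0.4,0,0,-0.3,0],[0.4,0,0,-0.6,0],[0.4,0,0,-0.7,0],[0.4,0,0,-0.7,0],[0.4,0,0,-0.7,0],[0.4,0,0,-0.5,0.037],[0.4,-0.17,0.33,0,0],[0.4,-0.3,0.65,0,0],[0.4,-0.3,0.65,0,0],[0.4,-0.3,0.65,0,0],[0.4,-0.3,0.65,0,0],[0.4,-0.3,0.65,0,0]],
  ],
)

```text
clock: 43.3
position: [494.3, -178.0, 209.1]
orientation: [0.047, 0.999, -0.0, -0.0]
force: [0.3, 0.3, -2.3]
opening: 49.6
gripper_force: 62.8
```

play_rows(
  commands=[
    [[0.4,-0.3,0.65,0,0],[0.4,-0.3,0.65,0,0],[0.4,-0.3,0.65,0,0],[0.4,-0.3,0.65,0,0],[0.4,-0.3,0.65,0,0],[0.4,0,0,0,0],[0.4,0,0,0,0],[0.4,0,0,0,0],[0.4,0,0,0,0]],
  ],
)

```text
clock: 44.05
position: [565.4, -56.1, 209.1]
orientation: [0.047, 0.999, -0.0, -0.0]
force: [0.2, -0.5, -1.4]
opening: 49.4
gripper_force: 63.1
```

```bash
python3 -c "
from h import *
plan((567,-56.3,72,84.7))"
```

```text
at [565.4 -56.1 209.1] psi 84.6 open 49.4 t 44.0
-> (567, -56.3, 72, 84.7) roll -0.001 shift [-0.04 -0.    3.43]
```

play_rows(
  commands=[
    [[0.4,-0.04,0,0.4,0],[0.4,0,0,0.5,0],[0.4,0,0,0.5,0],[0.4,0,0,0.5,0],[0.4,0,0,0.4,0],[0.4,0,0,0.3,0],[0.4,0,0,0.2,0],[0.4,0,0,0.2,0],[0.4,0,0,0.1,0],[0.4,0,0,0,0],[0.4,0,0,0,0],[0.4,0,0,0,0]],
  ],
)

```text
clock: 45.05
position: [568.5, -55.6, 86.2]
orientation: [0.046, 0.999, -0.0, 0.001]
force: [0.8, 0.2, -1.7]
opening: 49.5
gripper_force: 63.3
```

```bash
python3 -c "
from h import *
print(robot.read_state()['force'])
plan((567,-56.3,72.5,84.7))"
```

```text
[ 0.79971268  0.16277142 -1.65138993]
at [568.5 -55.6  86.2] psi 84.7 open 49.5 t 45.0
-> (567, -56.3, 72.5, 84.7) roll -0.0 shift [ 0.04 -0.02  0.34]
```

play_rows(
  commands=[
    [[0.4,0,-0.02,0.15,0],[0.4,0,0,0.1,0],[0.4,0,0,0.05,0],[0.4,0,0,0.03,0],[0.4,0,0,0,0],[0.4,0,0,0,0],[0.4,0,0,0,0]],
  ],
)

```text
clock: 45.63
position: [567.4, -56.2, 72.3]
orientation: [0.046, 0.999, 0.0, -0.0]
force: [-2.2, 1.2, 2.9]
opening: 49.3
gripper_force: 63.3
```

It rests on the floor. I release with the narrow opening, rise and check everything.

play_rows(
  commands=[
    [[0.77,0,0,0,0],[0.77,0,0,0,0],[0.77,0,0,0,0],[0.77,0,0,0,0],[0.77,0,0,-0.4,0],[0.77,0,0,-0.7,0],[0.77,0,0,-0.7,0],[0.77,0,0,-0.7,0],[0.77,0,0,-0.7,0],[0.77,0,0,-0.5,0],[0.77,0,0,0,0],[0.77,0,0,0,0]],
  ],
)

```text
clock: 46.63
position: [569.0, -56.6, 221.8]
orientation: [0.046, 0.999, -0.0, 0.002]
force: [-0.1, -0.5, -0.9]
opening: 65.4
gripper_force: 0.0
```

```bash
python3 -c "
from h import *
wlook(['carton','tin','block'])
s=robot.snapshot('scene');P=cloud(s);save(s,'scene9.png')
for n in ['volume','carton','block','tin','stamp','loupe','tray']:
  for r in robot.masks_of(s,n):
    p=P[r['mask']&(s['depth']>0)];zt=np.percentile(p[:,2],97);t=p[(p[:,2]>zt-6)];R=cv2.minAreaRect(t[:,:2].astype(np.float32));print(n,round(r['confidence'],2),round(zt),np.round(R[0]),np.round(R[1]),round(R[2],1))"
```

```text
carton 0.97 top 109 rect [461.2 139.2] [32. 14.] 8.4
carton 0.89 top 120 rect [564.9 -54.3] [51. 62.] 84.5
tin 0.66 top 115 rect [573.8  27.1] [53. 53.] 21.8
block 0.72 top 45 rect [405.6 -87.1] [9. 2.] 84.1
block 0.57 top 97 rect [627.1 -21. ] [118.  30.] 82.8
volume 0.71 104 [478. 318.] [165.  42.] 8.8
volume 0.21 35 [ 715. -226.] [34. 36.] 26.0
carton 0.79 120 [566. -35.] [87. 60.] 84.6
carton 0.62 116 [450. 168.] [52. 62.] 70.5
carton 0.55 115 [ 245. -264.] [174.  70.] 66.2
block 0.9 119 [232. 282.] [ 40. 153.] 40.5
block 0.88 119 [ 344. -133.] [155.  38.] 50.5
block 0.77 96 [627. -20.] [118.  30.] 83.1
tin 0.93 115 [573.  28.] [52. 51.] 34.5
stamp 0.65 59 [338. 154.] [12. 16.] 31.6
loupe 0.77 35 [ 714. -224.] [34. 32.] 26.0
tray 0.58 14 [481. 318.] [197.  76.] 8.5
```

View pics/scene9.png

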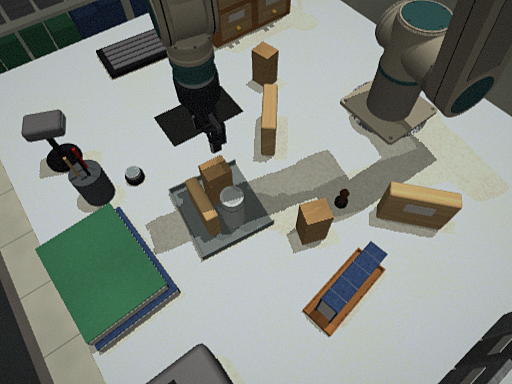

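The picture shows the volume in the tray at (345,285), the block in the volume's place at (202,205), and the carton (215,175) and tin (232,205) back where they stood, within about 3 mm. The stamp and loupe are unmoved and the gripper is clear.

```bash
python3 -c "
from h import *
print(robot.hand_in())"
```

```text
the job is handed in; nothing more can be done
None
```

The job is handed in at about 47 s of the 128 s allowed. In the last camera check the volume was upright in the tray, the block was squarely in the volume's place, the carton and tin were back within about 3 mm, and the stamp and loupe were unmoved; `hand_in()` returned no verdict.

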